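# Hook the brush bracket into the slotted plate and lock it

### The arm

A 6-joint arm with a two-finger parallel gripper is mounted at the origin on a cart in front of the work surface, level with it; the furniture and walls round the work are solid. World frame = base frame: x ahead of the robot, y to its left, z up, the work surface at z = 0. Lengths are in m, angles in rad, forces in N, time in s.
With the tool pointing down it reaches from about 0.375 to 0.9 m from the base axis. Payload 3.1 kg.
Tool frame: the origin (TCP) lies at the very end of the fingers, on their centre line; the grasp point (between the pads) lies 19 mm behind it; z points along the fingers, y is the line along which they close (so a half turn about z gives the same grasp; the last joint's range is limited). The gripper opens to 87 mm and grips with 3 to 60 N. Pads are 19 mm wide; open, the fingers measure 117 mm over their backs; the gripper's body (75 mm by 190 mm) begins 51 mm behind the grasp point.
Start: joints at [-1.427, 0.527, 1.433, -0, 1.181, -0.178], TCP at [0.198, -0.593, 0.19] pointing down, gripper open.
Joint ranges: [-3.08, 3.08], [-0.75, 2.2], [0.22, 2.44], [-1.43, 4.57], [0, 2.65], [-2.85, 2.85]. Speed limits (rad/s): [2.79, 2.79, 3.14, 3.14, 3.14, 3.14].

### API

Orientations are given as a unit quaternion [x, y, z, w].
In Python, from rig import robot gives the robot as it stands. The module is installed in compiled form; this text tells all that it offers.
- The arm moves only by the tool servo_tool, never from a script. Its argument "rows" is one flat list of numbers, 5 for each row, row after row: the closure, from -1 (fully open) to 1 (shut), so that 0 is half open, then the shift along the tool's x, y, z in m, then the turn about the tool's z in degrees. A call has 1 to 5 rows; each row shifts and turns the commanded pose from where the row before left it, along the tool's axes as they then stand; what a row does not reach is not made up. A row lasts 1/12 s, in which the tool goes at most 41.7 mm and 7.16 degrees, less where a joint would pass 70% of its speed; a pose out of reach is approached as far as the arm can. A call with a gripper value outside its range is refused whole. The fingers move at their own pace and stop on an object; "newtons" is the grip in N (left out, the last holds). Time passes only in rows, so rows that do not move let the fingers close. It gives the time, the measured TCP pose, the force, the opening and the grip force at its end, in the units of the state.
- robot.get_obs(): the state, without advancing time (a new reading comes with each control period).
- robot.camera(name): name is "scene" or "side" or "wrist"; returns a dict with "pixels" (400x640x3 uint8, red, green, blue), "intrinsics" (3x3 intrinsics, pixels), "rvec" (rotation vector, rad) and "tvec" (3), from world to camera coordinates, as OpenCV has them; the wrist camera has in their place "mount" (4x4, takes a point from camera to tool coordinates, whose origin is the TCP and whose axes are the flange's). Camera axes: x right, y down, z forward; pixel columns grow to the right and rows downward; lengths in m; the calibration is good to about 2 mm. A picture is of the moment at which its call begins: read the wrist's pose just before it. There is no depth.
- robot.hand_in(): hands the job in; it is judged then, once.
Trained networks look in a picture, given as the dict that the camera call returned (one of the last four; its "shot" number tells which), for a name from the list of things; names that differ only in an ending like _2 or _b are one class to them, and where a whole thing is asked for, a point or a joint stands for the part that bears it (a point fixed in the world has none). Each returns a list of dicts, best first, with "score" (0 to 1); they miss things now and then, are a little off and sometimes report something else, mostly with a low value. They report only what shows in the picture. A call takes as long as a camera call.
- robot.spot_in(picture, query): "at" ([x, y, z] in m, in world coordinates, good to about 4 mm: the middle of the surface that is visible of it).
- robot.outline_of(picture, query): "region" (400x640 bool, what is visible of it).
- robot.place_of(picture, query): "at" ([x, y, z] in m, in world coordinates, good to about 4 mm: a listed point, or the origin of a listed thing).
The state is a dict: "time": time; "q": joint angles; "joint_velocities": joint speeds; "joint_torque": joint torques, N m; "position": TCP position; "tool_rot": TCP orientation; "ft_force": force on the tool from outside, world axes, zero at the start; "moment": the same for the moment, N m; "grip_width": finger opening in m; "grip_force": force on a finger pad.
Only numpy, scipy, OpenCV 4.12 (cv2) and the standard library are available. Lean on these libraries where they do the work, as an engineer would, in place of code of your own. Each camera call takes 0.05 s, during which the arm holds its last target. There are 200 camera calls.

### The job

Hang the steel brush bracket on the slotted plate of the small rack: put its two hooked tabs through the upper pair of slots, the ones with the spring catch between them, then push the bracket down until it sits fully home and the catch has sprung out over its keeper ridge. The plate sits loosely sideways in its rack, so look or feel for the slots; let go of the bracket, and do not disturb the jam jar, sanding block, glue bottle or tape roll.

Things in the scene. Friction and masses are not known exactly. Their poses are not given: they have to be found in the camera images.
- bracket: Loose dark steel brush bracket, 0.2 to 0.45 kg, T-shaped from above, standing the way up it will hang. Origin: underside, in the plane of its two end pads' rear faces, midway between them; x points to the rear (tab side), z up. Cross bar 48 mm high along y; end pads 24 mm wide at y +-50 mm, x -30 to 0; between them the rear face is set back to x -14. Arm runs to -x.
- grip_place (a point): Place to grip the bracket's arm: bracket frame (-66, 0, 33) mm, on its mid plane, 15 mm under its top edge. The arm is an upright plate 12 mm thick in y, 48 mm high, from x -24 to -112; then a notched nose 20 to 30 mm high to x -168.
- keeper (a point): Middle of the bracket's keeper ridge's rear face: bracket frame (-5, 0, 4) mm. The ridge is on the cross bar's rear: z 0 to 8 mm, y -14 to +14; its rear face lies at x -5.
- tab_left (a point): Centre of the lip of the hooked tab at y = +50: bracket frame (9.8, 50, 36) mm. Each tab, 10 mm wide in y: a neck (z 37 to 45), ending in a lip 6 mm thick (z 27 to 45) that hangs 10 mm below the neck and slopes 0.17 rad: its front face is 6.8 mm behind the pads just under the neck, 8.5 mm at its foot; its rearmost point is at x 14.5.
- tab_right (a point): The same for the tab at y = -50: bracket frame (9.8, -50, 36) mm.
- rack: Fixed rack: dark base 270 mm wide, 10 mm thick (x -33 to 77), two aluminium channel posts 188 mm high at y +-88 to +-117 mm (front at x -6) round a grey slotted plate 5 mm thick (x 0 to 5, z 11 to 181). Origin: on the bench, midway between the posts, in the plane of the plate's front face; x points into the plate, y along it, z up.
- slot_row (a point): Rack frame (0, 0, 112) mm: height of the upper slots' lower edge, midway between the posts. Slots 14 wide, 26 high (z 112 to 138; lower pair 48 to 74), 50 mm either side of the plate's centre line. The plate is fixed, but its centre lies anywhere within 10 mm of this point along y, not measured: see or feel for it. Lips pass with the bracket's underside at z 85 to 93 mm.
- home (a point): Rack frame (0, 0, 75) mm: where the bracket's origin is when home (necks resting on the upper slots' lower edges), give or take 2 mm in x and, along y, the plate's unmeasured sideways place (up to 10 mm) and the tabs' play in the slots (2 mm either way).
- catch (a joint): Spring catch: steel leaf 24 mm wide on the plate's centre line, hinged at z 114.5 mm on its front, hanging; tip 12 mm in front of the plate at z 84. Rad: 0 = sprung out (as at the start), up to 0.42 = pressed in. The ridge presses it (6 to 14 N) as the tabs go in and down (5 to 20 N of push); it springs back over the ridge when the bracket is home.
- jam_jar: Bystander: clear jam jar, 69 mm wide, 80 mm high, loose. Origin: centre of underside.
- sanding_block: Bystander: brown sanding block 112 x 64 x 32 mm, loose. Origin: centre of underside.
- glue_bottle: Bystander: white glue bottle 43 mm wide, 120 mm high, loose. Origin: centre of underside.
- tape_roll: Bystander: roll of tape lying flat, 105 mm wide, 25 mm high, loose. Origin: centre of underside.

How it is judged:
On the way, in this order (a step that is already met when the one before it is completed fails the run):
1. both lips are through the upper slots, behind the plate, with the bracket still raised (x of each of tab_left, tab_right in the frame of rack above 0.0055 m and z of bracket in the frame of rack above 0.08 m), for 0.05 s.
2. the bracket is pushed down home and the catch has sprung out over the ridge (x of each of tab_left, tab_right in the frame of rack above 0.0055 m and z of tab_left in the frame of rack between 0.1065 and 0.1145 m and z of tab_right in the frame of rack between 0.1065 and 0.1145 m and value of joint catch below 0.06 rad), for 0.2 s.
At the end, for the whole second after the job is handed in: Both lips are behind the plate (lip centres more than 5.5 mm behind its front face) and down in the upper slots (lip centres 106.5 to 114.5 mm above the bench, 111 when home), the bracket within 0.12 rad of upright and at rest, and the catch sprung out (below 0.06 rad) (all of step 2 and angle between bracket's own z axis and vertical below 0.12 rad and linear speed of bracket below 0.02 m/s); the robot touches nothing.
It fails at once if the jam jar is moved by more than 3 cm (distance of jam_jar from where it was at the start of the episode above 0.03 m).
It fails at once if the sanding block is moved by more than 3 cm (distance of sanding_block from where it was at the start of the episode above 0.03 m).
It fails at once if the glue bottle is moved by more than 3 cm (distance of glue_bottle from where it was at the start of the episode above 0.03 m).
It fails at once if the tape roll is moved by more than 3 cm (distance of tape_roll from where it was at the start of the episode above 0.03 m).
It also fails if it takes over 56 s, if anything falls off the work surface, if the arm or the gripper's body presses on something with over 40 N, if the wrist force passes 120 N, or if a joint passes its speed limit or range.

## Working session

There is one attempt and no reset: what is moved stays moved. The work goes in short steps, Python scripts to look and compute and a tool call to move; the robot and the scene stay as the last step left them, time stands still between calls to the robot, and variables do not carry over. Pictures are saved under pics/ and viewed, at most 10 in all, crops included, and the job is handed in when it is done.

Besides the shell and the picture viewer there is one more tool, called after "Request:" by a JSON object that holds its "method" and its "body", one argument or row to a line. servo_tool: Moves the arm, as the interface text tells. Its arguments: {"type":"object","properties":{"rows":{"type":"array","items":{"type":"number"}},"newtons":{"type":"number"}},"required":["rows"]}

```bash
mkdir -p pics; cat > h.py <<'E'
import numpy as np, cv2
from rig import robot
from scipy.spatial.transform import Rotation as R
def show(o):
    print('t',round(o['time'],2),'p',np.round(o['position'],4),'e',np.round(R.from_quat(o['tool_rot']).as_matrix(),3).tolist(),'f',np.round(o['ft_force'],1),'w',o['grip_width'])
def save(c,n): cv2.imwrite('pics/'+n,c['pixels'][:,:,::-1])
def proj(c,P):
    return cv2.projectPoints(np.array(P,float).reshape(-1,3),np.array(c['rvec']),np.array(c['tvec']),np.array(c['intrinsics']),None)[0].reshape(-1,2)
E
python3 - <<'E'
from h import *
show(robot.get_obs())
names=['bracket','rack','grip_place','keeper','tab_left','tab_right','slot_row','home','catch','jam_jar','sanding_block','glue_bottle','tape_roll']
for n in ['scene','side']:
    c=robot.camera(n); save(c,n+'.png')
    for q in names:
        try:
            r=robot.place_of(c,q)[:2]; print(n,q,[(np.round(x['at'],3).tolist(),round(x['score'],2)) for x in r])
        except Exception as e: print(n,q,e)
E
```

```text
t 0.0 p [ 0.1976 -0.5921  0.1888] e [[0.949, 0.316, -0.0], [0.316, -0.949, 0.002], [0.0, -0.002, -1.0]] f [-0.2 -0.6 -0.4] w 0.08695992089264774
scene bracket [([0.566, -0.208, 0.001], 0.59)]
scene rack [([0.64, 0.064, 0.002], 0.7)]
scene grip_place [([0.497, -0.208, 0.03], 0.57), ([0.56, -0.202, 0.006], 0.56)]
scene keeper [([0.558, -0.206, 0.003], 0.97)]
scene tab_left [([0.57, -0.159, 0.029], 0.68), ([0.493, -0.21, 0.032], 0.62)]
scene tab_right [([0.572, -0.261, 0.029], 0.83)]
scene slot_row [([0.642, 0.058, 0.113], 0.65)]
scene home [([0.692, -0.16, -0.003], 0.65), ([0.643, 0.06, 0.077], 0.58)]
scene catch it knows: bracket, glue_bottle, grip_place, home, jam_jar, keeper, rack, sanding_block, slot_row, tab_left, tab_right, tape_roll
scene jam_jar [([0.563, -0.208, 0.002], 0.5), ([0.448, 0.015, -0.002], 0.45)]
scene sanding_block [([0.776, -0.276, 0.004], 0.82)]
scene glue_bottle [([0.694, -0.158, 0.002], 0.78), ([0.564, -0.209, -0.001], 0.4)]
scene tape_roll []
side bracket [([0.558, -0.209, 0.005], 0.96)]
side rack [([0.64, 0.061, -0.002], 0.77)]
side grip_place [([0.497, -0.21, 0.034], 0.89)]
side keeper [([0.552, -0.209, 0.002], 0.67)]
side tab_left []
side tab_right [([0.57, -0.257, 0.041], 0.96)]
side slot_row [([0.644, 0.062, 0.114], 0.91)]
side home [([0.645, 0.061, 0.071], 0.97), ([0.552, -0.212, 0.004], 0.42)]
side catch it knows: bracket, glue_bottle, grip_place, home, jam_jar, keeper, rack, sanding_block, slot_row, tab_left, tab_right, tape_roll
side jam_jar [([0.444, 0.017, -0.004], 0.78), ([0.771, -0.272, -0.0], 0.26)]
side sanding_block [([0.772, -0.272, 0.001], 0.86)]
side glue_bottle [([0.691, -0.16, 0.002], 0.65), ([0.644, 0.057, -0.001], 0.46)]
side tape_roll []
```

View pics/scene.png

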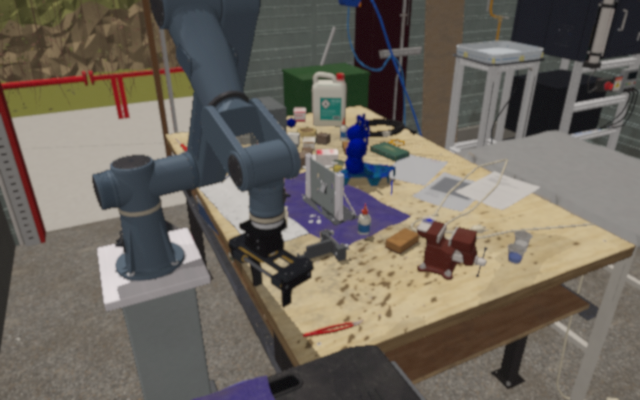

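View pics/side.png

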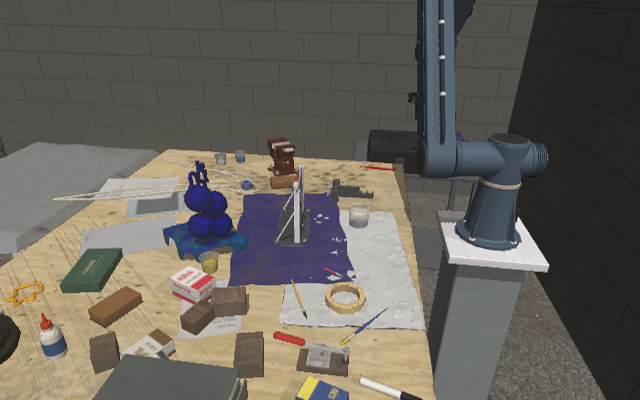

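The scene shows the bracket near pixel (325,245), and the rack near (325,190). In the side view the jar is at (359,213), with the bracket beyond it. All this agrees with the networks: bracket at about (0.56,-0.208) with yaw about 0, rack at (0.642,0.061). I'll move over the bracket.

Request:
{"method": "servo_tool", "body": {
  "rows": [-1,0,0,-0.02,6.1,-1,0,0,-0.02,6.1,-1,0,0,-0.02,6.2,-1,0.024,-0.032,0,0,-1,0.024,-0.032,0,0]
}}

```text
time: 1.72
position: [0.2453, -0.5309, 0.2513]
tool_rot: [1.0, -0.002, 0.001, 0.002]
ft_force: [-0.5, 1.7, -0.0]
grip_width: 0.0867
grip_force: 0.0
```

Request:
{"method": "servo_tool", "body": {
  "rows": [-1,0.024,-0.032,0,0,-1,0.024,-0.032,0,0,-1,0.024,-0.032,0,0,-1,0.024,-0.032,0,0,-1,0.024,-0.032,0,0]
}}

```text
time: 2.13
position: [0.3663, -0.3671, 0.25]
tool_rot: [1.0, 0.0, 0.0, 0.0]
ft_force: [0.6, 0.1, 0.1]
grip_width: 0.087
grip_force: 0.0
```

Request:
{"method": "servo_tool", "body": {
  "rows": [-1,0.024,-0.032,0,0,-1,0.024,-0.032,0,0,-1,0.024,-0.032,0,0,-1,0.024,-0.032,0,0,-1,0.0,0,0,0]
}}

```text
time: 2.55
position: [0.4646, -0.2346, 0.25]
tool_rot: [1.0, 0.004, 0.001, -0.002]
ft_force: [-0.5, -0.5, -0.7]
grip_width: 0.0872
grip_force: 0.0
```

```bash
cat >> h.py <<'E'
def wcam():
    o=robot.get_obs(); c=robot.camera('wrist'); T=np.eye(4); T[:3,:3]=R.from_quat(o['tool_rot']).as_matrix(); T[:3,3]=o['position']
    return o,c,T@np.array(c['mount'])
def wproj(c,W,P):
    P=np.array(P,float).reshape(-1,3); p=(P-W[:3,3])@W[:3,:3]@np.array(c['intrinsics']).T; return p[:,:2]/p[:,2:]
def ray(c,W,uv,z):
    d=W[:3,:3]@np.linalg.inv(np.array(c['intrinsics']))@np.array([uv[0],uv[1],1.]); return W[:3,3]+d*(z-W[2,3])/d[2]
E
python3 - <<'E'
from h import *
o,c,W=wcam(); show(o); print(np.round(c['mount'],3)); save(c,'w1.png')
for q in ['bracket','grip_place','keeper','tab_left','tab_right','rack','slot_row','jam_jar','glue_bottle','sanding_block','tape_roll']:
    print(q,[(np.round(x['at'],3).tolist(),round(x['score'],2)) for x in robot.place_of(c,q)[:2]])
P=[[.562-.066,-.208,.048],[.562-.112,-.202,.048],[.562-.112,-.214,.048],[.562,-.146,.048],[.562,-.270,.048]]
print(wproj(c,W,P).round(0).tolist())
E
```

```text
t 2.55 p [ 0.4646 -0.2346  0.25  ] e [[1.0, 0.008, 0.002], [0.008, -1.0, 0.003], [0.002, -0.003, -1.0]] f [-0.5 -0.5 -0.7] w 0.08721659230188968
[[-0.001 -0.959 -0.283  0.076]
 [ 1.    -0.001 -0.     0.   ]
 [ 0.    -0.283  0.959 -0.196]
 [ 0.     0.     0.     1.   ]]
bracket [([0.562, -0.206, -0.0], 0.57)]
grip_place [([0.497, -0.21, 0.037], 0.86)]
keeper [([0.554, -0.207, 0.003], 0.93)]
tab_left [([0.569, -0.154, 0.036], 0.94)]
tab_right [([0.572, -0.255, 0.036], 0.69)]
rack [([0.645, 0.061, -0.002], 0.9)]
slot_row []
jam_jar [([0.441, 0.007, -0.004], 0.83)]
glue_bottle []
sanding_block []
tape_roll [([0.561, -0.205, -0.001], 0.73)]
[[298.0, 147.0], [294.0, 183.0], [303.0, 183.0], [246.0, 91.0], [350.0, 92.0]]
```

View pics/w1.png

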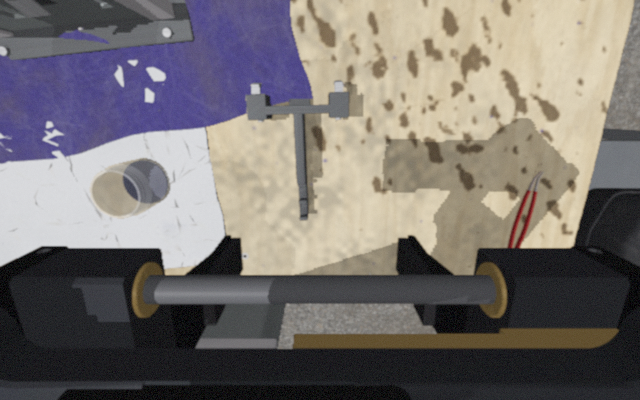

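The wrist picture shows the bracket (pads at (256,105) and (340,103), arm tip at (304,215)), the jar at (145,180), and the rack base's front edge from (0,55) to (190,38). Both have a small positive yaw, so I'll measure it from the outlines.

```bash
python3 - <<'E'
from h import *
o,c,W=wcam()
m=np.array(robot.outline_of(c,'bracket')[0]['region'])
pts=[]
for r in range(125,205,5):
    cs=np.where(m[r])[0]
    if len(cs): pts.append([r,cs.min(),cs.max()])
print(pts)
# camera right of arm (y lower) -> right edge shows side; left edge = top edge
L=np.array([ray(c,W,(a[1]-.5,a[0]),.048)[:2] for a in pts]); Rr=np.array([ray(c,W,(a[2]+.5,a[0]),.048)[:2] for a in pts])
for e in (L,Rr): print(np.polyfit(e[:,0],e[:,1],1), e[0],e[-1])
# pads front edge rows
for lo,hi in((250,264),(332,348)):
    cs=[np.where(m[:,k])[0].max() for k in range(lo,hi,3)]; print(cs,[ray(c,W,(k,v),0.048)[:2].round(4).tolist() for k,v in zip(range(lo,hi,3),cs)])
cv2.imwrite('pics/z.png',cv2.resize(c['pixels'][0:130,0:360,::-1],None,fx=2.2,fy=2.2,interpolation=cv2.INTER_CUBIC))
for uv in((0,55),(190,38)): print(ray(c,W,uv,.01))
E
```

```text
[[125, np.int64(288), np.int64(299)], [130, np.int64(288), np.int64(299)], [135, np.int64(288), np.int64(299)], [140, np.int64(289), np.int64(300)], [145, np.int64(289), np.int64(300)], [150, np.int64(289), np.int64(300)], [155, np.int64(290), np.int64(301)], [160, np.int64(290), np.int64(301)], [165, np.int64(290), np.int64(301)], [170, np.int64(291), np.int64(301)], [175, np.int64(291), np.int64(302)], [180, np.int64(291), np.int64(302)], [185, np.int64(294), np.int64(302)], [190, np.int64(294), np.int64(303)], [195, np.int64(294), np.int64(304)], [200, np.int64(294), np.int64(304)]]
[ 0.06236924 -0.23427259] [ 0.51900367 -0.20284843] [ 0.42334695 -0.20784084]
[ 0.04900566 -0.24252657] [ 0.51897687 -0.2175584 ] [ 0.42332115 -0.22226808]
[np.int64(117), np.int64(119), np.int64(119), np.int64(116), np.int64(116)] [[0.5286, -0.1575], [0.5262, -0.161], [0.5262, -0.1646], [0.5297, -0.1685], [0.5297, -0.1722]]Traceback (most recent call last):
  File "<stdin>", line 14, in <module>
    return umr_maximum(a, axis, None, out, keepdims, initial, where)
ValueError: zero-size array to reduction operation maximum which has no identity
```

Request:
{"method": "servo_tool", "body": {
  "rows": [-1,0.032,-0.026,0.02,0,-1,0,0,0.04,-3,-1,0,0,0.04,0,-1,0,0,0.04,0,-1,0,0,0,0]
}}

```text
time: 3.67
position: [0.4853, -0.2133, 0.1043]
tool_rot: [1.0, 0.027, -0.007, -0.005]
ft_force: [-1.5, 0.6, -1.2]
grip_width: 0.087
grip_force: 0.0
```

```bash
python3 - <<'E'
from h import *
o,c,W=wcam(); show(o); show(robot.get_obs())
for q in ['bracket','grip_place','keeper','tab_left','tab_right']:
    print(q,[(np.round(x['at'],3).tolist(),round(x['score'],2)) for x in robot.place_of(c,q)[:2]])
m=np.array(robot.outline_of(c,'bracket')[0]['region']).astype(np.uint8); ys,xs=np.where(m); print(xs.min(),xs.max(),ys.min(),ys.max())
v=c['pixels'].copy(); cn=cv2.findContours(m,0,2)[0]; cv2.drawContours(v,cn,-1,(255,0,0),1)
P=np.array([[-.066,0,.048],[-.112,.006,.048],[-.112,-.006,.048],[0,.062,.048],[0,-.062,.048],[-.03,.062,.048],[-.03,-.062,.048]])
P=R.from_euler('z',.05).apply(P)+[.562,-.2065,0]
for p in wproj(c,W,P): cv2.circle(v,tuple(int(x) for x in p.round()),2,(0,255,0),-1)
cv2.imwrite('pics/w2.png',v[:,:,::-1])
E
```

```text
t 3.67 p [ 0.4853 -0.2133  0.1043] e [[0.998, 0.053, -0.014], [0.053, -0.999, 0.01], [-0.013, -0.011, -1.0]] f [-1.5  0.6 -1.2] w 0.08696120033234365
t 3.72 p [ 0.4874 -0.2148  0.1079] e [[0.999, 0.053, -0.009], [0.053, -0.999, 0.006], [-0.009, -0.007, -1.0]] f [ 0.5 -0.4  0.5] w 0.08664675937295613
bracket [([0.56, -0.208, 0.0], 0.78), ([0.571, -0.255, 0.038], 0.66)]
grip_place [([0.498, -0.208, 0.036], 0.69)]
keeper [([0.557, -0.211, 0.006], 0.83)]
tab_left [([0.573, -0.154, 0.035], 0.74)]
tab_right [([0.573, -0.256, 0.038], 0.75)]
236 397 90 275
```

View pics/w2.png

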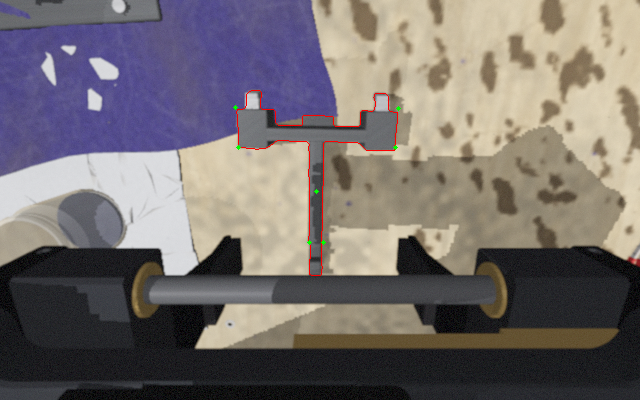

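The overlay matches the bracket to within about 1 mm: pads at cols 237–397, arm centred at col 316. Descend and grip.

Request:
{"method": "servo_tool", "body": {
  "rows": [-1,0.009,-0.005,0.02,0,-1,0,0,0.035,0,-1,0,0,0.028,0,-1,0,0,0.01,0,-1,0,0,0,0],
  "newtons": 50
}}

```text
time: 4.43
position: [0.4984, -0.2111, 0.0177]
tool_rot: [1.0, 0.026, -0.001, -0.001]
ft_force: [0.4, 0.5, 0.1]
grip_width: 0.0872
grip_force: 0.0
```

Request:
{"method": "servo_tool", "body": {
  "rows": [-1,0,0,0,0,0.3,0,0,0,0,1,0,0,0,0,1,0,0,0,0,1,0,0,0,0]
}}

```text
time: 4.85
position: [0.4999, -0.212, 0.0197]
tool_rot: [1.0, 0.026, 0.001, 0.001]
ft_force: [0.2, 0.8, -0.5]
grip_width: 0.0682
grip_force: 0.0
```

Request:
{"method": "servo_tool", "body": {
  "rows": [1,0,0,0,0,1,0,0,0,0,1,0,0,0,0,1,0,0,0,0,1,0,0,0,0]
}}

```text
time: 5.27
position: [0.4992, -0.2116, 0.0185]
tool_rot: [1.0, 0.027, -0.0, -0.0]
ft_force: [0.4, 0.5, 0.5]
grip_width: 0.035
grip_force: 0.0
```

Request:
{"method": "servo_tool", "body": {
  "rows": [1,0,0,0.002,0,1,0,0,0,0,1,0,0,0,0,1,0,0,0,0,1,0,0,0,0]
}}

```text
time: 5.68
position: [0.4993, -0.2116, 0.0165]
tool_rot: [1.0, 0.026, -0.0, -0.0]
ft_force: [0.3, -0.8, 0.4]
grip_width: 0.0034
grip_force: 0.0
```

Request:
{"method": "servo_tool", "body": {
  "rows": [1,0,0,0,0,1,0,0,0,0,1,0,0,-0.01,0,1,0,0,-0.02,0,1,0,0,0,0]
}}

```text
time: 6.1
position: [0.5012, -0.2128, 0.0496]
tool_rot: [1.0, 0.027, 0.002, 0.002]
ft_force: [1.3, -0.1, 0.8]
grip_width: 0.0004
grip_force: 0.0
```

```bash
python3 - <<'E'
from h import *
o,c,W=wcam(); show(o);show(robot.get_obs()); print(o['grip_force'])
cv2.imwrite('pics/z.png',cv2.resize(c['pixels'][0:280,0:420,::-1],None,fx=1.9,fy=1.9,interpolation=cv2.INTER_CUBIC))
E
```

```text
t 6.1 p [ 0.5012 -0.2128  0.0496] e [[0.999, 0.053, 0.005], [0.053, -0.999, -0.003], [0.004, 0.003, -1.0]] f [ 1.3 -0.1  0.8] w 0.00040725319284769143
t 6.15 p [ 0.5008 -0.2126  0.0486] e [[0.999, 0.053, 0.004], [0.053, -0.999, -0.003], [0.004, 0.003, -1.0]] f [-0.2 -0.6 -0. ] w 0.0008997047063928473
0.0
```

View pics/z.png

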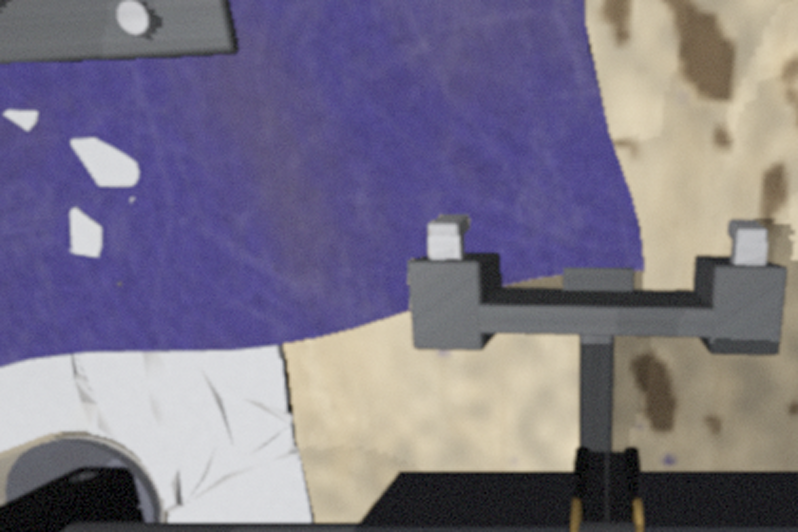

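The picture shows the fingers shut around (612,490) in the crop. The pads are still at bench scale, so the grip missed the arm. I'll compare the finger tip and the bracket from the outside cameras.

```bash
python3 - <<'E'
from h import *
o,c,W=wcam(); p=np.array(o['position']); print('tcp px',wproj(c,W,[p,p+[0,0,.019]]).round(0).tolist())
for q in ['bracket','grip_place','keeper','tab_left','tab_right']:
    print(q,[(np.round(x['at'],3).tolist(),round(x['score'],2)) for x in robot.place_of(c,q)[:2]])
ims=[]
for n in('scene','side'):
    c=robot.camera(n)
    for q in ['bracket','grip_place']: print(n,q,[(np.round(x['at'],3).tolist(),round(x['score'],2)) for x in robot.place_of(c,q)[:2]])
    t=proj(c,[p])[0]; print(n,'tcp',t)
    v=c['pixels'].copy(); cv2.circle(v,tuple(int(x) for x in t),1,(0,255,0),-1)
    x,y=int(t[0]),int(t[1]); ims.append(cv2.resize(v[max(0,y-50):y+50,max(0,x-65):x+65,::-1],(390,300),interpolation=cv2.INTER_CUBIC))
cv2.imwrite('pics/z2.png',np.hstack(ims))
E
```

```text
tcp px [[319.0, 229.0], [319.0, 240.0]]
bracket [([0.561, -0.205, -0.001], 0.65)]
grip_place [([0.496, -0.208, 0.036], 0.88)]
keeper [([0.555, -0.21, 0.008], 0.83), ([0.572, -0.153, 0.034], 0.55)]
tab_left [([0.572, -0.158, 0.035], 0.64)]
tab_right [([0.573, -0.255, 0.037], 0.64)]
scene bracket [([0.561, -0.208, -0.003], 0.85)]
scene grip_place [([0.494, -0.211, 0.031], 0.68), ([0.553, -0.207, 0.0], 0.66)]
scene tcp [320.98631538 242.3681054 ]
side bracket [([0.558, -0.206, 0.006], 0.78)]
side grip_place [([0.495, -0.206, 0.034], 0.76)]
side tcp [346.4228816  184.93542582]
```

View pics/z2.png

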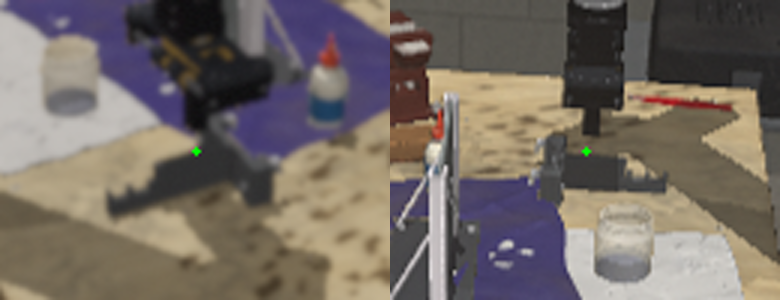

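```bash
python3 - <<'E'
from h import *
o=robot.get_obs(); p=np.array(o['position']); show(o)
c=robot.camera('side')
for h in (0,.01,.02,.03,.04): print(h,proj(c,[p+[0,0,h]]).round(1).tolist())
g=cv2.cvtColor(c['pixels'],cv2.COLOR_RGB2GRAY); print(g[168:200,342:354])
o2,c,W=wcam()
for h in (0,.01,.02,.03,.04): print(h,wproj(c,W,[p+[.0095,0,h],p+[-.0095,0,h]]).round(1).tolist())
g=cv2.cvtColor(c['pixels'],cv2.COLOR_RGB2GRAY); print(g[222:260:2,304:340:2])
E
```

```text
t 6.75 p [ 0.4992 -0.2115  0.0463] e [[0.999, 0.053, -0.0], [0.053, -0.999, 0.0], [-0.0, -0.0, -1.0]] f [-0.5  0.3 -0.3] w 0.00044108011733518513
0 [[346.8, 185.6]]
0.01 [[346.9, 183.3]]
0.02 [[347.0, 181.0]]
0.03 [[347.2, 178.7]]
0.04 [[347.3, 176.4]]
[[ 36  35  36  38  38  40  37  37  37  37  36  35]
 [ 33  32  32  35  36  38  39  39  37  34  34  34]
 [125 123 127  83  41  36  35  38  35  77 110  84]
 [137 143 159  89  39  35  37  35  31 100 121 104]
 [148 154 170  83  37  36  34  36  32  94  99  99]
 [163 162 170  81  35  35  36  36  32  76  83  86]
 [167 170 137  66  37  37  35  35  34  70  76  80]
 [140 137 106  53  35  36  37  36  39  73  78  83]
 [103  97  99  56  36  38  37  36  44  90  91  92]
 [ 99  97  96  50  35  37  37  35  44  93  92  89]
 [101  98 100  47  32  34  35  36  39  71  72  70]
 [101 102 103  87  81  76  71  55  51  71  74  76]
 [103 103 100 101  96  88  85  83  84  91  93  93]
 [ 89  89  92  95  89  83  84  89  92  95  97  94]
 [ 77  80  90 100  97  93  94  97  98  96  96  95]
 [ 93  97 100 102  98  94  96  99 100  99  98  95]
 [102 104 102  99  92  87  91  
[... 1698 characters left out ...]
 19   8  18   3  89 136]
 [ 18   6  26  17  19  21  22  41  42  22  29  23  17  17  19  18  74 137]
 [ 18  19   9  22  24  30  20  37  40  27  13  12  18   5   5  19  63 135]
 [ 16   3   8  26  27  15  26  42  40  25  26  13  17  28  12   7  58 133]
 [ 26  14  21  24  29  25  28  43  43  17  20  27  24  12  19  15  35  70]
 [ 14   6  13  21  19  25  22  36  42  25  30  32  26   7  23  17  33  36]
 [  3  11  19  16  13  31  12  41  38  22  26  24  28   8  14  22  27  21]
 [ 22  30  15  26  22  29  22  35  42  21  25  25  23  22  22  14  25  27]
 [  6  27  15  22  28  27  25  41  42  22  21  25  19  26  17  22  20  31]
 [ 18  19  26  27  23  18  29  33  35  20  19  24  21  27  16   7  16  31]]
```

Two cameras agree: the fingers end about 31 mm short of the reported TCP, since the side tip is at row 178.5 where the TCP projects to 185.6. So the true tip height is the reported z + 0.031. I'll open, shift 3 mm, and go 31 mm lower.

Request:
{"method": "servo_tool", "body": {
  "rows": [-0.3,0,-0.003,0,0,-0.3,0,0,0,0,-0.3,0,0,0,0,-0.3,0,0,0,0,-0.3,0,0,0,0]
}}

```text
time: 7.27
position: [0.4992, -0.2086, 0.0466]
tool_rot: [1.0, 0.027, 0.0, 0.0]
ft_force: [0.1, -0.0, -0.5]
grip_width: 0.0258
grip_force: 0.0
```

Request:
{"method": "servo_tool", "body": {
  "rows": [-0.3,0,0,0,0,-0.3,0,0,0.01,0,-0.3,0,0,0.02,0,-0.3,0,0,0.015,0,-0.3,0,0,0.01,0]
}}

```text
time: 7.68
position: [0.4983, -0.2081, -0.0103]
tool_rot: [1.0, 0.026, -0.001, -0.001]
ft_force: [-0.3, 0.9, 0.2]
grip_width: 0.0542
grip_force: 0.0
```

Request:
{"method": "servo_tool", "body": {
  "rows": [0,0,0,0.005,0,1,0,0,0.003,0,1,0,0,0,0,1,0,0,0,0,1,0,0,0,0]
}}

```text
time: 8.1
position: [0.4996, -0.2089, -0.0158]
tool_rot: [1.0, 0.027, 0.001, 0.0]
ft_force: [0.5, 0.2, 0.1]
grip_width: 0.0309
grip_force: 0.0
```

Request:
{"method": "servo_tool", "body": {
  "rows": [1,0,0,0,0,1,0,0,0,0,1,0,0,0,0,1,0,0,0,0,1,0,0,0,0]
}}

```text
time: 8.52
position: [0.4994, -0.2088, -0.016]
tool_rot: [1.0, 0.027, 0.0, 0.0]
ft_force: [0.1, -0.8, 3.6]
grip_width: 0.0118
grip_force: 50.0
```

Gripped (11.8 mm wide, 50 N). The slope of the rack's base front edge gives a rack yaw of about +0.10. I'll lift, cross over high and turn to match.

Request:
{"method": "servo_tool", "body": {
  "rows": [1,0,0,-0.02,0,1,0,0,-0.035,0,1,0,0,-0.035,0,1,0,0,-0.035,0,1,0.003,-0.015,-0.015,0]
}}

```text
time: 8.93
position: [0.5035, -0.1968, 0.1273]
tool_rot: [1.0, 0.025, 0.003, 0.003]
ft_force: [1.5, -0.5, -3.5]
grip_width: 0.0114
grip_force: 49.9
```

Request:
{"method": "servo_tool", "body": {
  "rows": [1,0.006,-0.035,0,0,1,0.006,-0.035,0,0,1,0.006,-0.035,0,0,1,0.006,-0.035,0,0,1,0.006,-0.035,0,0]
}}

```text
time: 9.35
position: [0.5207, -0.0153, 0.1228]
tool_rot: [1.0, 0.026, -0.001, -0.0]
ft_force: [2.2, 0.6, -3.3]
grip_width: 0.0114
grip_force: 49.9
```

Request:
{"method": "servo_tool", "body": {
  "rows": [1,0.006,-0.035,0,0,1,0.003,-0.02,0,0,1,0.002,-0.01,0,-2.8,1,0,0,0,0,1,0,0,0,0]
}}

```text
time: 9.77
position: [0.5285, 0.0488, 0.1229]
tool_rot: [0.999, 0.051, -0.001, 0.0]
ft_force: [0.7, 0.6, -2.8]
grip_width: 0.0117
grip_force: 49.9
```

```bash
python3 - <<'E'
from h import *
robot.camera('side')
o,c,W=wcam(); show(o); show(robot.get_obs()); save(c,'w3.png')
for q in ['bracket','keeper','tab_left','tab_right','rack','slot_row','home']:
    print(q,[(np.round(x['at'],3).tolist(),round(x['score'],2)) for x in robot.place_of(c,q)[:2]])
E
```

```text
t 9.82 p [0.5288 0.048  0.123 ] e [[0.995, 0.101, -0.002], [0.101, -0.995, -0.0], [-0.002, 0.0, -1.0]] f [-0.3 -0.3 -4. ] w 0.011531700146677724
t 9.87 p [0.529  0.0476 0.1231] e [[0.995, 0.1, -0.001], [0.1, -0.995, -0.0], [-0.001, 0.0, -1.0]] f [-0.6  0.2 -4. ] w 0.011571840011396694
bracket [([0.592, 0.054, 0.137], 0.95)]
keeper [([0.585, 0.052, 0.144], 0.9)]
tab_left [([0.598, 0.107, 0.173], 0.84)]
tab_right [([0.605, 0.007, 0.175], 0.96), ([0.443, 0.008, -0.006], 0.52)]
rack [([0.641, 0.062, -0.003], 0.61)]
slot_row []
home [([0.644, 0.058, 0.08], 0.9)]
```

View pics/w3.png

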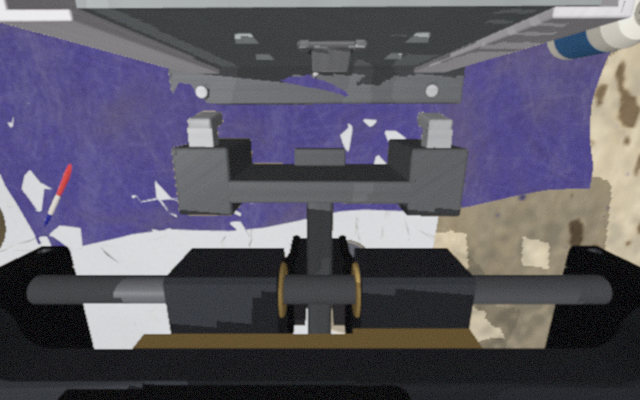

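The wrist view shows the upper slots near (245,38) and (418,38), the lower ones near (262,61) and (400,61), and the catch at (332,58). The tabs are at (203,125) and (436,125). The base edge is level in the image, so the yaw is matched. Next I'll compute the sideways offset.

```bash
python3 - <<'E'
from h import *
o,c,W=wcam(); T=R.from_quat(o['tool_rot']).as_matrix(); p=np.array(o['position'])
def tl(uv,z): return ((ray(c,W,uv,z)-p)@T*1000).round(1)
for n,uv,z in [('sL',(245,38),.125),('sR',(418,38),.125),('lL',(262,61),.061),('lR',(400,61),.061),('catchtop',(332,45),.1145),('catchtip',(332,71),.084),('baseL',(208,103),.01),('baseR',(460,101),.01)]: print(n,tl(uv,z))
for n in ['tab_left','tab_right','keeper','rack','slot_row','home']:
    for x in robot.place_of(c,n)[:1]: print(n,((np.array(x['at'])-p)@T*1000).round(1),x['score'])
for uv in[(203,112),(436,112),(177,145),(464,145),(307,205),(333,205)]: print('br',uv,tl(uv,.137+.048))
g=cv2.cvtColor(c['pixels'],cv2.COLOR_RGB2GRAY); print(g[36:44:2,226:268:2]);print(g[36:44:2,396:438:2]);print(g[62,300:364:2])
cv2.imwrite('pics/z3.png',cv2.resize(c['pixels'][15:150,170:480,::-1],None,fx=2.5,fy=2.5,interpolation=cv2.INTER_CUBIC))
E
```

```text
sL [114.6 -41.2  -1.4]
sR [114.4  55.2  -1.4]
lL [111.4 -43.   62.6]
lR [111.3  61.2  62.6]
catchtop [112.8   7.7   9.1]
catchtip [101.8   9.   39.6]
baseL [  82.1 -104.   113.6]
baseR [ 83.7 131.8 113.6]
tab_left [ 75.8 -50.9 -49.1] 0.68
tab_right [ 73.2  51.  -52.8] 0.69
keeper [ 59.1   3.  -22.8] 0.77
rack [117.8   0.2 129.1] 0.58
home [113.7  -2.4  46. ] 0.65
br (203, 112) [ 75.4 -47.6 -61.4]
br (436, 112) [ 75.3  48.  -61.4]
br (177, 145) [ 62.  -60.  -61.4]
br (464, 145) [ 61.9  61.2 -61.4]
br (307, 205) [ 35.4  -5.4 -61.4]
br (333, 205) [ 35.4   6.2 -61.4]
[[ 67  64  64  62 120 158 161 165 162 164 171 170 141  76  61  67  63  65
   64  60  64]
 [ 62  65  66  65 128 177 178 157 123 129 130 131 157 115  66  63  60  67
   63  63  65]
 [ 61  65  61  62 109 159 162 146 107 109 112 107 108 109  84  64  61  64
   66  61  67]
 [ 64  65  64  65  79 104 109 110 111 108 112 109 108 108 108  86  64  59
   66  65  63]]
[[ 85  84  85  83  76  75  77  66 109 154 168 168 168 168 166 165 101  62
   63  66  66]
 [ 73  70  66  70  66  68  69  89 116 123 118 120 138 154 153 150  90  64
   65  64  67]
 [ 64  68  64  61  61  70  90 108 110 111 110 104 109 105 107 100  68  59
   62  68  63]
 [ 67  70  64  63  73  94 107 106 110 108 109 106 108 108 108  98  70  68
   64  67  66]]
[ 66  67  65  67  64  75 104 100  99 101 101 101 103 102  99  98  99  98
  99 101 100  97  98  94  78  64  60  71  79  85  85  81]
```

View pics/z3.png

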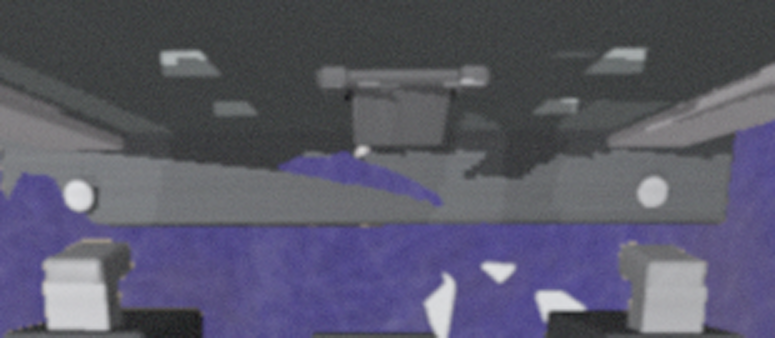

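Plate centre is at tool y of about +6.5 mm, bracket centre at +0.4, so the shift is +6 mm in y. The plate front is about 53 mm ahead of the pads, and I need to drop 50 mm. At home the nose tip ends near the jar, so I'll check that clearance.

```bash
python3 - <<'E'
from h import *
from scipy.optimize import minimize
from itertools import product
masks=[]
for n in('side','scene'):
    c=robot.camera(n); r=robot.outline_of(c,'jam_jar'); print(n,[(np.round(x['at'],4).tolist(),x['score']) for x in robot.place_of(c,'jam_jar')[:2]])
    for x in r[:2]:
        m=np.array(x['region']); ys,xs=np.where(m); print(x['score'],m.sum(),xs.min(),xs.max(),ys.min(),ys.max())
    a=np.linspace(0,2*np.pi,60); 
    for cx,cy in((.444,.014),(.444,.004),(.434,.014)):
        P=np.array([[cx+.0345*np.cos(t),cy+.0345*np.sin(t),z] for t in a for z in(0,.08)]); q=proj(c,P); print((cx,cy),q.min(0).round(1),q.max(0).round(1))
E
```

```text
side [([0.4451, 0.0136, -0.0012], 0.79)]
0.85 470 349 368 202 227
0.18 760 311 367 171 198
(0.444, 0.014) [347.4 200.2] [368.5 229.6]
(0.444, 0.004) [347.6 198.9] [368.6 228.2]
(0.434, 0.014) [350.2 200.4] [371.5 229.8]
scene [([0.448, 0.0136, 0.0001], 0.64)]
0.93 518 267 288 204 231
(0.444, 0.014) [268.1 202.6] [288.6 231.9]
(0.444, 0.004) [269.1 203.8] [289.7 233.3]
(0.434, 0.014) [265.4 203.2] [286.  232.6]
```

Jar is about (0.445, 0.013), leaving a few mm for the nose. Align and drop first.

Request:
{"method": "servo_tool", "body": {
  "rows": [1,0,0.006,0.02,0,1,0,0,0.02,0,1,0,0,0.01,0,1,0.015,0,0,0,1,0,0,0,0],
  "newtons": 60
}}

```text
time: 11.28
position: [0.5478, 0.0438, 0.0731]
tool_rot: [0.999, 0.051, 0.002, 0.0]
ft_force: [2.6, -1.0, -2.4]
grip_width: 0.0115
grip_force: 59.9
```

```bash
python3 - <<'E'
from h import *
robot.camera('side')
o,c,W=wcam(); show(o); T=R.from_quat(o['tool_rot']).as_matrix(); p=np.array(o['position'])
for n in ['bracket','tab_left','tab_right','keeper','rack','slot_row','home']:
    for x in robot.place_of(c,n)[:1]: print(n,((np.array(x['at'])-p)@T*1000).round(1),np.round(x['at'],3),round(x['score'],2))
cv2.imwrite('pics/z4.png',cv2.resize(c['pixels'][0:220,150:500,::-1],None,fx=2.2,fy=2.2,interpolation=cv2.INTER_CUBIC))
E
```

```text
t 11.33 p [0.547  0.0438 0.0736] e [[0.995, 0.102, 0.003], [0.102, -0.995, -0.0], [0.003, 0.001, -1.0]] f [ 0.3 -0.8 -4.1] w 0.011614682054863453
tab_left [ 75.  -52.2 -50. ] [0.616 0.103 0.124] 0.9
tab_right [ 72.9  50.8 -50.8] [0.624 0.001 0.125] 0.94
keeper [ 59.1   3.4 -22.2] [0.606 0.046 0.096] 0.92
rack [98.1 -6.9 77.5] [ 0.644  0.061 -0.004] 0.69
slot_row [ 70.8  49.  -52.8] [0.622 0.002 0.127] 0.15
home [ 61.4  -1.  -12.7] [0.608 0.051 0.086] 0.64
```

View pics/z4.png

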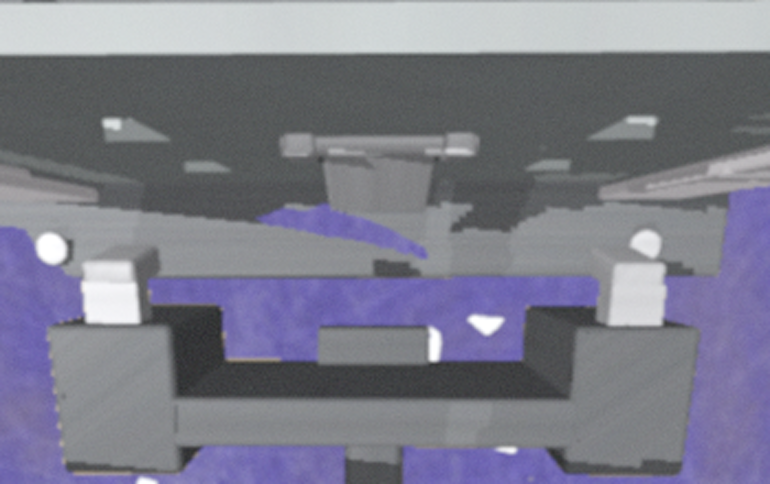

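The crop shows the upper slots (outer edges at 103 and 657) and the hinge centred at col 380, with the tabs and ridge centred at 375. That leaves about 1 mm more in +y. Then advance.

Request:
{"method": "servo_tool", "body": {
  "rows": [1,0.008,0.001,0,0,1,0.008,0,0,0,1,0.004,0,0,0,1,0.003,0,0,0,1,0.002,0,0,0]
}}

```text
time: 12.15
position: [0.5709, 0.0455, 0.0735]
tool_rot: [0.999, 0.051, 0.0, 0.0]
ft_force: [-0.8, 0.6, -4.3]
grip_width: 0.0116
grip_force: 59.9
```

Request:
{"method": "servo_tool", "body": {
  "rows": [1,0.002,0,0,0,1,0.002,0,0,0,1,0.001,0,0,0,1,0,0,0,0,1,0,0,0,0]
}}

```text
time: 12.57
position: [0.5748, 0.046, 0.0735]
tool_rot: [0.999, 0.051, -0.0, -0.0]
ft_force: [0.5, 0.2, -2.9]
grip_width: 0.0115
grip_force: 59.9
```

No contact so far, so the lips should be in the slots. Continue slowly to pad contact.

Request:
{"method": "servo_tool", "body": {
  "rows": [1,0.001,0,0,0,1,0.001,0,0,0,1,0.001,0,0,0,1,0.001,0,0,0,1,0,0,0,0]
}}

```text
time: 12.98
position: [0.5762, 0.0463, 0.0734]
tool_rot: [0.999, 0.051, -0.003, -0.0]
ft_force: [-6.9, -1.5, 0.8]
grip_width: 0.0116
grip_force: 59.9
```

Request:
{"method": "servo_tool", "body": {
  "rows": [1,0.001,0,0,0,1,0.001,0,0,0,1,0.001,0,0,0,1,0,0,0,0,1,0,0,0,0]
}}

```text
time: 13.4
position: [0.5775, 0.0465, 0.0731]
tool_rot: [0.999, 0.051, -0.005, -0.0]
ft_force: [-9.0, -1.9, 1.0]
grip_width: 0.0117
grip_force: 59.9
```

Request:
{"method": "servo_tool", "body": {
  "rows": [1,0.001,0,0,0,1,0.001,0,0,0,1,0.001,0,0,0,1,0.001,0,0,0,1,0,0,0,0]
}}

```text
time: 13.82
position: [0.5794, 0.0468, 0.0727]
tool_rot: [0.999, 0.051, -0.007, -0.0]
ft_force: [-10.7, -3.9, 3.1]
grip_width: 0.0119
grip_force: 59.9
```

Request:
{"method": "servo_tool", "body": {
  "rows": [1,0.001,0,0,0,1,0.001,0,0,0,1,0.001,0,0,0,1,0.001,0,0,0,1,0,0,0,0]
}}

```text
time: 14.23
position: [0.5807, 0.0468, 0.0725]
tool_rot: [0.999, 0.052, -0.01, 0.0]
ft_force: [-14.6, -3.8, 4.5]
grip_width: 0.0111
grip_force: 59.9
```

```bash
python3 - <<'E'
from h import *
robot.camera('side')
o,c,W=wcam(); show(o); T=R.from_quat(o['tool_rot']).as_matrix(); p=np.array(o['position'])
print(o['moment'])
cv2.imwrite('pics/z5.png',cv2.resize(c['pixels'][0:220,150:500,::-1],None,fx=2.2,fy=2.2,interpolation=cv2.INTER_CUBIC))
E
```

```text
t 14.28 p [0.5807 0.0468 0.0725] e [[0.994, 0.103, -0.019], [0.103, -0.995, -0.001], [-0.019, -0.001, -1.0]] f [-13.8  -4.7   5.1] w 0.011761978515865665
[-0.79578738  2.37288022 -0.04165136]
```

View pics/z5.png

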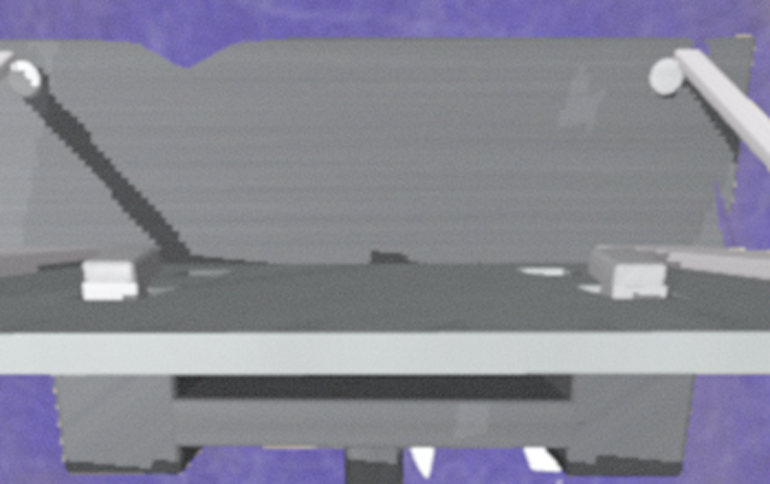

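Both lips (crop (110,280) and (630,275)) are seen behind the plate through the upper slots. Press in slightly more so the pads seat, then measure the depth.

Request:
{"method": "servo_tool", "body": {
  "rows": [1,0.001,0,0,0,1,0.001,0,0,0,1,0.001,0,0,0,1,0.001,0,0,0,1,0,0,0,0]
}}

```text
time: 14.75
position: [0.5807, 0.0468, 0.072]
tool_rot: [0.999, 0.052, -0.014, 0.0]
ft_force: [-20.6, -6.7, 7.0]
grip_width: 0.0117
grip_force: 60.0
```

```bash
python3 - <<'E'
from h import *
robot.camera('side')
o,c,W=wcam(); show(o); T=R.from_quat(o['tool_rot']).as_matrix(); p=np.array(o['position'])
for n in ['bracket','tab_left','tab_right','keeper','rack','slot_row','home']:
    for x in robot.place_of(c,n)[:1]: print(n,np.round(x['at'],3),round(x['score'],2))
c=robot.camera('side')
for n in ['bracket','tab_left','tab_right','rack','slot_row','home']:
    for x in robot.place_of(c,n)[:1]: print(n,np.round(x['at'],3),round(x['score'],2))
E
```

```text
t 14.8 p [0.5807 0.0469 0.0719] e [[0.994, 0.105, -0.027], [0.105, -0.994, -0.002], [-0.027, -0.001, -1.0]] f [-19.4  -5.7   6.4] w 0.01123912481767691
bracket [0.58  0.046 0.126] 0.18
tab_left [0.654 0.105 0.119] 0.77
tab_right [0.656 0.006 0.124] 0.64
rack [ 0.646  0.059 -0.006] 0.83
bracket [0.638 0.05  0.087] 0.63
tab_left [0.649 0.108 0.125] 0.6
tab_right [0.659 0.006 0.125] 0.81
rack [ 0.641  0.059 -0.   ] 0.89
slot_row [0.644 0.061 0.114] 0.75
home [0.647 0.06  0.072] 0.68
```

The hard stop at x = 0.5807 means the pads are seated. Now push down.

Request:
{"method": "servo_tool", "body": {
  "rows": [1,-0.001,0,0.002,0,1,0,0,0.002,0,1,0,0,0.002,0,1,0,0,0.002,0,1,0,0,0,0]
}}

```text
time: 15.97
position: [0.5806, 0.048, 0.0635]
tool_rot: [0.999, 0.052, -0.013, -0.001]
ft_force: [-18.3, -3.4, 3.3]
grip_width: 0.0114
grip_force: 60.0
```

Request:
{"method": "servo_tool", "body": {
  "rows": [1,0,0,0.002,0,1,0,0,0.002,0,1,0,0,0.002,0,1,0,0,0,0,1,0,0,0,0]
}}

```text
time: 16.38
position: [0.5815, 0.0479, 0.0587]
tool_rot: [0.999, 0.052, -0.011, -0.0]
ft_force: [-17.7, -4.2, 8.5]
grip_width: 0.0113
grip_force: 60.0
```

Request:
{"method": "servo_tool", "body": {
  "rows": [1,0,0,0.002,0,1,0,0,0.002,0,1,0,0,0.001,0,1,0,0,0,0,1,0,0,0,0]
}}

```text
time: 16.8
position: [0.5813, 0.0479, 0.0549]
tool_rot: [0.999, 0.052, -0.011, -0.0]
ft_force: [-20.1, -3.4, 15.2]
grip_width: 0.0117
grip_force: 60.0
```

```bash
python3 - <<'E'
from h import *
robot.camera('side')
o,c,W=wcam(); show(o)
for n in ['tab_left','tab_right','jam_jar']:
    for x in robot.place_of(c,n)[:1]: print(n,np.round(x['at'],3),round(x['score'],2))
c=robot.camera('side')
for n in ['bracket','tab_left','tab_right','grip_place','keeper','jam_jar']:
    for x in robot.place_of(c,n)[:1]: print(n,np.round(x['at'],3),round(x['score'],2))
E
```

```text
t 16.85 p [0.5813 0.0479 0.0549] e [[0.994, 0.104, -0.023], [0.104, -0.995, -0.0], [-0.023, -0.002, -1.0]] f [-21.5  -3.1  15.5] w 0.011635822053904288
tab_left [0.65  0.106 0.109] 0.59
tab_right [0.657 0.006 0.112] 0.89
jam_jar [ 0.441  0.01  -0.006] 0.57
bracket [0.641 0.052 0.079] 0.66
tab_left [0.648 0.109 0.115] 0.55
tab_right [0.655 0.007 0.112] 0.77
grip_place [0.578 0.051 0.104] 0.61
keeper [0.636 0.054 0.077] 0.64
jam_jar [ 0.446  0.017 -0.001] 0.88
```

Request:
{"method": "servo_tool", "body": {
  "rows": [1,-0.001,0,0.002,0,1,-0.001,0,0.002,0,1,0,0,0,0,1,0,0,0,0,1,0,0,0,0]
}}

```text
time: 17.82
position: [0.5815, 0.0479, 0.0534]
tool_rot: [0.999, 0.052, -0.009, -0.0]
ft_force: [-20.8, -2.3, 28.4]
grip_width: 0.0118
grip_force: 60.0
```

Request:
{"method": "servo_tool", "body": {
  "rows": [1,-0.001,0,0.002,0,1,-0.001,0,0.001,0,1,0,0,0,0,1,0,0,0,0,1,0,0,0,0]
}}

```text
time: 18.23
position: [0.5818, 0.0478, 0.0528]
tool_rot: [0.999, 0.052, -0.006, -0.0]
ft_force: [-21.9, -0.6, 38.1]
grip_width: 0.0109
grip_force: 60.0
```

Request:
{"method": "servo_tool", "body": {
  "rows": [1,-0.003,0,0,0,1,-0.003,0,0,0,1,-0.002,0,0,0,1,0,0,0,0,1,0,0,0,0]
}}

```text
time: 18.65
position: [0.5824, 0.0478, 0.0527]
tool_rot: [0.999, 0.051, 0.002, -0.0]
ft_force: [-6.2, 3.7, 26.0]
grip_width: 0.0117
grip_force: 60.0
```

```bash
python3 - <<'E'
from h import *
a=[]
for n in('side','scene','wrist')*3:
    c=robot.camera(n)
    for q in ['tab_left','tab_right','bracket','grip_place']:
        for x in robot.place_of(c,q)[:1]:
            if x['score']>.5: a.append((n,q,np.round(x['at'],4)))
for k in sorted({(n,q) for n,q,_ in a}): print(k,np.mean([v for n,q,v in a if (n,q)==k],axis=0).round(4))
show(robot.get_obs()); print(robot.get_obs()['moment'])
E
```

```text
('scene', 'bracket') [0.6478 0.0524 0.0742]
('scene', 'grip_place') [0.5766 0.047  0.1022]
('scene', 'tab_left') [0.6459 0.0528 0.072 ]
('scene', 'tab_right') [0.6538 0.0048 0.1076]
('side', 'bracket') [0.6429 0.0539 0.079 ]
('side', 'grip_place') [0.5769 0.0496 0.1013]
('side', 'tab_left') [0.6467 0.1103 0.1145]
('side', 'tab_right') [0.6495 0.0204 0.1018]
('wrist', 'grip_place') [0.575  0.0486 0.1044]
('wrist', 'tab_left') [0.6484 0.1066 0.1109]
('wrist', 'tab_right') [0.6567 0.0055 0.1135]
t 20.9 p [0.5824 0.0479 0.0527] e [[0.995, 0.102, 0.004], [0.102, -0.995, 0.001], [0.004, -0.001, -1.0]] f [-6.6  3.9 26.4] w 0.011863045770699639
[0.66197676 1.57630384 0.15824318]
```

The tabs are at home height and fz is stiff. I'll relieve most of the load, release, and then check whether the catch sprang; if not, I'll press from above.

Request:
{"method": "servo_tool", "body": {
  "rows": [1,0,0,-0.003,0,1,0,0,-0.002,0,1,0,0,0,0,0,0,0,0,0,0,0,0,0,0]
}}

```text
time: 21.32
position: [0.5823, 0.0463, 0.053]
tool_rot: [0.999, 0.051, 0.001, 0.0]
ft_force: [0.0, -1.3, 0.6]
grip_width: 0.0184
grip_force: 0.0
```

Request:
{"method": "servo_tool", "body": {
  "rows": [0,0,0,0,0,0,0,0,0,0,0,0,0,0,0,0,0,0,0,0,0,0,0,0,0]
}}

```text
time: 21.73
position: [0.581, 0.0464, 0.0524]
tool_rot: [0.999, 0.051, -0.0, 0.0]
ft_force: [-0.1, 0.4, 0.1]
grip_width: 0.0422
grip_force: 0.0
```

```bash
python3 - <<'E'
from h import *
show(robot.get_obs())
a=[]
for n in('side','wrist','side','wrist'):
    c=robot.camera(n)
    for q in ['tab_left','tab_right','bracket','grip_place','keeper']:
        for x in robot.place_of(c,q)[:1]:
            if x['score']>.4: a.append((n,q,np.round(x['at'],4)))
for k in sorted({(n,q) for n,q,_ in a}): print(k,np.mean([v for n,q,v in a if (n,q)==k],axis=0).round(4))
show(robot.get_obs())
E
```

```text
t 21.73 p [0.581  0.0464 0.0524] e [[0.995, 0.102, -0.0], [0.102, -0.995, -0.0], [-0.0, 0.0, -1.0]] f [-0.1  0.4  0.1] w 0.042234188508230616
('side', 'bracket') [0.6402 0.0528 0.0805]
('side', 'grip_place') [0.579  0.05   0.1028]
('side', 'keeper') [0.6355 0.0504 0.0778]
('side', 'tab_left') [0.6477 0.1104 0.1137]
('side', 'tab_right') [0.6545 0.006  0.1114]
('wrist', 'bracket') [0.5768 0.0476 0.1065]
('wrist', 'grip_place') [0.576  0.0479 0.1052]
('wrist', 'tab_left') [0.649  0.1076 0.108 ]
('wrist', 'tab_right') [0.658  0.0082 0.1119]
t 22.93 p [0.581  0.0466 0.0526] e [[0.995, 0.102, 0.0], [0.102, -0.995, 0.0], [0.0, -0.0, -1.0]] f [0.5 0.2 0.7] w 0.04349431742594857
```

Request:
{"method": "servo_tool", "body": {
  "rows": [0,0,0,-0.02,0,0,0,0,-0.03,0,0,0,0,-0.03,0,0,-0.012,0,-0.02,0,0,-0.012,0,0,0]
}}

```text
time: 23.35
position: [0.5611, 0.0438, 0.1573]
tool_rot: [0.999, 0.051, 0.005, 0.001]
ft_force: [-0.5, 0.4, -0.0]
grip_width: 0.043
grip_force: 0.0
```

Request:
{"method": "servo_tool", "body": {
  "rows": [0,0,0,0,0,0,0,0,0,0]
}}

```text
time: 23.52
position: [0.5567, 0.0443, 0.1527]
tool_rot: [0.999, 0.051, -0.0, -0.0]
ft_force: [-0.5, 0.3, 0.1]
grip_width: 0.0435
grip_force: 0.0
```

```bash
python3 - <<'E'
from h import *
robot.camera('side')
o,c,W=wcam(); show(o); np.savez('last.npz',px=c['pixels'],W=W,K=c['intrinsics'])
# rack frame: x axis at yaw .101, plate centre
ex=np.array([.995,.101,0]);ey=np.array([-.101,.995,0]); O=np.array([.6445,.0535,0])
def q(x,y,z): return wproj(c,W,[O+ex*x/1e3+ey*y/1e3+[0,0,z/1e3]])[0].round(0)
for n,P in dict(xbar_rear_top=(-14,0,123),xbar_front_top=(-26,0,123),ridge_top_rear=(-5,0,83),ridge_top_front=(-14,0,83),tip_out=(-12,0,84),tip_in=(-1,0,84),hinge=(-2,0,114.5),platetop=(0,0,181),padL=(0,62,123),padR=(0,-62,123),base_front=(-33,0,10)).items(): print(n,q(*P))
u=int(q(-8,0,100)[0]); g=c['pixels'].mean(2).astype(int)
for du in(-30,-8,0,8,30): print(u+du,g[20:230:2,u+du].tolist())
for n in ['tab_left','tab_right','bracket','keeper','home','rack']:
    for x in robot.place_of(c,n)[:1]: print(n,np.round((np.array(x['at'])-O)@np.c_[ex,ey,[0,0,1]],4),round(x['score'],2))
E
```

```text
t 23.57 p [0.557  0.0442 0.1522] e [[0.995, 0.101, -0.0], [0.101, -0.995, 0.0], [-0.0, -0.0, -1.0]] f [ 0.1 -0.   0.3] w 0.04343186049165458
xbar_rear_top [318. 113.]
xbar_front_top [319. 131.]
ridge_top_rear [319. 101.]
ridge_top_front [319. 112.]
tip_out [319. 110.]
tip_in [319.  95.]
hinge [318.  95.]
platetop [318.  85.]
padL [227.  91.]
padR [410.  91.]
base_front [319. 131.]
289 [105, 106, 105, 105, 100, 103, 105, 108, 108, 106, 104, 108, 105, 102, 103, 108, 102, 107, 108, 105, 109, 109, 109, 108, 105, 108, 107, 112, 112, 160, 174, 174, 174, 174, 154, 63, 62, 68, 63, 63, 63, 56, 66, 63, 81, 103, 102, 88, 44, 49, 88, 108, 105, 105, 99, 105, 105, 101, 96, 96, 97, 98, 100, 100, 101, 104, 108, 102, 98, 100, 99, 102, 100, 97, 100, 100, 97, 96, 95, 100, 101, 97, 94, 98, 99, 101, 102, 106, 106, 108, 100, 102, 103, 100, 100, 100, 98, 100, 101, 99, 101, 98, 105, 101, 103]
311 [103, 106, 105, 103, 104, 105, 102, 106, 104, 104, 107, 106, 105, 107, 104, 103, 103, 106, 105, 101, 107, 108, 105, 104, 102, 106, 109, 107, 112, 168, 176, 174, 173, 174, 140, 64, 61, 96, 114, 105, 89, 103, 101, 10
[... 1205 characters left out ...]
, 105, 104, 106, 106, 100, 97, 99, 101, 105, 120, 206]
349 [102, 101, 101, 102, 103, 106, 106, 103, 106, 103, 98, 104, 102, 105, 105, 102, 104, 105, 109, 107, 105, 103, 101, 101, 106, 104, 102, 103, 113, 167, 169, 168, 171, 169, 138, 62, 71, 87, 96, 91, 64, 57, 59, 64, 59, 60, 56, 55, 42, 55, 99, 114, 111, 109, 107, 112, 108, 102, 101, 95, 98, 101, 99, 96, 104, 104, 101, 98, 99, 102, 101, 100, 97, 99, 105, 100, 106, 97, 102, 107, 105, 104, 106, 105, 109, 103, 98, 102, 105, 106, 103, 103, 105, 101, 98, 101, 104, 99, 102, 97, 105, 103, 124, 213, 218]
tab_left [0.0105 0.0544 0.1108] 0.77
tab_right [ 0.0088 -0.0498  0.114 ] 0.69
home [0.0019 0.0076 0.0776] 0.9
rack [ 0.0025  0.0049 -0.0035] 0.64
```

```bash
python3 - <<'E'
import numpy as np
g=np.load('last.npz')['px'].mean(2).astype(int)
for r in range(90,124,1): print(r,' '.join(f'{v:3d}' for v in g[r,292:354:1][::1] ) if r%2==0 else '')
E
```

```text
90  59  67  62  63  63  64  63  62  68  63  61  61  66  65  63  65  62  63  63  64  67  60  67  63  69  65  69  62  67  63  60  65  63  64  65  61  63  62  70  62  63  66  65  65  64  62  68  62  65  62  63  65  63  64  67  67  63  62  68  70  72  72
91 
92  62  64  63  62  64  63  66  63  65  66  68  65  64  66  61  66  63  64  64  61  65  68  64  65  62  63  64  65  64  67  66  67  68  67  67  67  65  65  63  64  67  68  66  68  65  63  71  68  65  67  67  67  67  64  71  69  70  71  78  77  88  86
93 
94  88  95  97  98  99 102 107 104  95  92  96  95  92  96  97  91  98  95  98  96  92  94  93  94  96  94  98  94  96  97  97  96  95  95  96  95  97  97  92  99  95  96  96  98  96  94  93  90  98 105 104 105 104 105 100  92  90  87  76  80  76  79
95 
96 109 113 122 121 123 119 121 120 106 102 110 115 115 114 112 115 118 114 114 114 116 117 117 116 115 114 117 114 112 114 112 113 112 115 113 112 113 112 114 113 112 114 118 117 119 115 110 106 115 119 123 123 119 116 116 112 108  96  70  68  61  67
97 
98  96 108 114 116 116 117 113 116 111  91  93  93 101 117 136 135 134 128 110 1
[... 2557 characters left out ...]
46  56  53  51  53  46  52  53  53  56  49  58  55  53  50  52  52  54  52  47  54  53  51  48  48  45  50  49  52  52  54  46  49  52  55  50  55  51  43  54  55  55  57  52  53  49
119 
120  94  88  90  91  95  94  93  90  91  89  92  91  91  89  90  91  90  93  95  93  91  95  91  95  91  91  95  92  94  90  96  95  94  92  95  94  94  96  94  95  92  92  92  93  95  93  92  96  98  98  95  99  98  97  95  99  96  99  96  99 100  99
121 
122 106 102 110 108 110 105 106 105 103 107 105 106 106 108 105 106 103 106 107 106 105 102 108 109 103 105 105 104 105 104 107 106 105 101 108 108 106 102 105 104 104 105 102 108 106 103 105 104 113 111 113 115 113 112 113 112 113 114 114 111 115 113
123
```

The bright strip from rows 100–114 below the hinge is the leaf. It tapers from 33.5 to about 29 px as expected, and its tip is at row 113, where the sprung-out position was predicted (110; pressed-in would be 95). The tabs are at home height and the gripper is clear.

```bash
python3 -c "
from rig import robot
print(robot.hand_in())"
```

```text
the job is handed in; nothing more can be done
None
```

I hung the bracket on the upper slots, pushed it home, let go of it, and handed the job in at about 23.6 s. My last wrist-camera check put the tabs at home height with the catch sprung out, but the hand-in returned no verdict.

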